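# Shut and latch the hold-cage gate

### The arm

A 7-joint arm with a two-finger parallel gripper is mounted at the origin on the work surface. World frame = base frame: x ahead of the robot, y to its left, z up, the work surface at z = 0. Lengths are in m, angles in rad, forces in N, time in s.
With the tool pointing down it reaches from about 0.425 to 0.925 m from the base axis. Payload 6.8 kg.
Tool frame: the origin (TCP) lies on the mounting face of the last link; the fingertips stand 173 mm ahead of it and the grasp point (between the pads) lies 155 mm ahead of it; y points along the fingers, x is the direction in which the jaws open and shut, and the axes are right-handed (so a half turn about y gives the same grasp; the last joint's range is limited). The gripper opens to 85 mm and grips with 20 to 120 N. Pads are 22 mm wide; open, the fingers measure 114 mm over their backs; the gripper's body (76 mm by 85 mm) begins 54 mm behind the grasp point. The pads swing forward as they close: fully open they stand 13 mm farther back than shut.
Start: joints at [-1.209, 0.477, 0.022, 1.555, -0.011, 1.109, -0.083], TCP at [0.306, 0.602, 0.405] pointing down, gripper open.
Joint ranges: [-2.96, 2.96], [-0.34, 2.1], [-1.41, 1.46], [0.24, 2.44], [-1.37, 4.51], [0.17, 1.92], [-2.96, 2.96]. Speed limits (rad/s): [2.39, 2.39, 3.14, 3.14, 3.14, 3.14, 3.14].

### API

Orientations are given as a rotation vector (axis times angle).
In Python, from bench import r gives the robot as it stands.
- The arm moves only by the tool step_arm, never from a script. Its arguments are lists of equal length, an entry for each row: "xyz": the shift along the tool's x, y, z scaled (see below), a list of three; "rotation": the turn, a rotation vector about the tool's x, y, z scaled (see below), a list of three. A call has 1 to 20 rows; each row is the pose to reach, as a shift and turn from the pose measured when the call began, along the tool's axes at that moment; what a row does not reach only later rows make up. The controller multiplies each number of a shift by 30 cm and each number of a turn by 90 degrees. A row lasts 1/8 s, in which the tool goes at most 62.5 mm and 10.7 degrees, less where a joint would pass 70% of its speed; a pose out of reach is approached as far as the arm can. A call with a number of a shift or a turn outside -1 to 1 is refused whole. A call with a gripper value outside its range is refused whole. "grip" is the closure, from 0 (fully open) to 1 (shut), set as the call begins (left out, the last holds). The fingers move at their own pace and stop on an object; "force" is the grip in N (left out, the last holds). Time passes only in rows, so rows that repeat a pose let the fingers close. It gives the time, the measured TCP pose, the force and the opening at its end, in the units of the state.
- r.get_obs(): the state, without advancing time (a new reading comes with each control period).
- r.grab_frame(name): name is "scene" or "side" or "wrist"; returns a dict with "pixels" (480x640x3 uint8, red, green, blue), "fx", "fy", "cx", "cy" (pixels), "dist_coeffs" ([k1, k2, p1, p2, k3] as OpenCV has them; the pictures are not rectified), "position" and "attitude" of the camera in the world; the wrist camera has in their place "mount" (4x4, takes a point from camera to tool coordinates, whose origin is the TCP and whose axes are the tool frame's). Camera axes: x right, y down, z forward; pixel columns grow to the right and rows downward; lengths in m; the calibration is good to about 2 mm. A picture is of the moment at which its call begins: read the wrist's pose just before it. There is no depth.
- r.hand_in(): hands the job in, once; it reports no verdict.
The state is a dict: "clock": time; "joints": joint angles; "qvel": joint speeds; "tau": joint torques, N m; "tcp_pos": TCP position; "orientation": TCP orientation; "contact_force": force on the tool from outside, world axes, zero at the start; "moment": the same for the moment, N m; "grip_width": finger opening in m.
Only numpy, scipy, OpenCV 4.12 (cv2) and the standard library are available. Lean on these libraries where they do the work, as an engineer would, in place of code of your own. Each camera call takes 0.05 s, during which the arm holds its last target.

### The job

Close the gate of the wire hold cage on the bench and latch it: lift the latch bar by its red ball knob so that it clears the yellow striker, keep it up while you press the gate home against its sprung bumper, and let the bar down fully into the catch so that the gate stays shut when you let go. Work by feel and never force it: the latch post with its striker and bumper must not be loaded with more than about 20 N. Leave the valves, the carton and the roll where they are.

Things in the scene. Friction and masses are not known exactly. Their poses are not given: they have to be found in the camera images.
- gate (a joint): Gate angle (rad): 0 = in line with the cage front, positive = right-hand edge swung towards the robot; goes to -0.06. Mesh panel in 20 mm tube, 294 mm wide, top edge 212 mm above the bench, about 1.1 kg, hinged upright at its left edge; light friction, stays where left. The bumper pushes back below about 0.107. Latched it stands between 0.00 and 0.095, by the setting of the catch.
- latch_bar (a joint): Angle of the bar on the gate (rad): 0 = level, resting in its guide staple; positive = tip raised; 0.22 = end stop. Falls by its own weight (0.34 kg). It passes over the striker above 0.105 (about 0.16 is comfortable), else it butts square against the striker's front; home in the catch it is below 0.03. Flat steel, 8 mm thick, 28 mm high, tip 335 mm from the gate hinge.
- bar_pivot (a point): The bar's pivot bolt, level and square to the gate: 140 mm from the gate hinge along the gate, 34 mm in front of the gate's middle plane (that is, on the bar's middle), 195 mm above the bench. The bar crosses the catch 172 mm from this pivot. Axes as the gate: x square to it into the cage, y along it towards the hinge, z up.
- knob (a point): Centre of the red ball knob, 30 mm in diameter, on a 12 mm stem on top of the latch bar, clear air around and above. 110 mm from the bar's pivot along the bar towards its tip and 67 mm up when level; it moves on an arc about the pivot as the bar is lifted (at 0.16 rad: 17 mm up and 12 mm towards the hinge). From the gate hinge: 250 mm along the gate; 262 mm above the bench.
- gate_hinge (a point): Point on the gate's upright hinge axis, in the gate's middle plane, at the height of the level latch bar (195 mm above the bench). It has the axes of the cage: x points square to the closed front into the cage, away from the robot; y points from the latch post to the hinge; z up.
- catch_mark (a point): Middle of the catch if the yellow keeper sat fully back in its slots: 312 mm from the hinge along the cage front, 34 mm in front of it, at the level bar's height; axes as the cage. The keeper is really bolted 3 to 27 mm nearer to the robot than this mark, by an amount not measured: find it by feel. The catch is 11.2 mm long (along x) for the 8 mm bar, floor 16 mm below this point.
- latch_post: Fixed post, 40 mm square, 225 mm tall; origin on the bench under the middle of its side facing the hinge; axes as the cage. On that side the keeper, 8 mm plate. From front to back: striker 22 mm long, square front, flat crest 4 mm above the level bar's centre line; the catch; an upright back 30 mm above that line, a hard stop for the raised bar. The bar has 3.2 mm play in the catch.
- bumper_mark (a point): Tip of the black sprung rubber bumper at rest, 20 mm in diameter, carried by the latch post behind the gate's right edge: 285 mm from the hinge, 115 mm above the bench. It meets the gate at about 0.107 rad and pushes it open with 2 N, rising 0.1 N per mm, a little damped; when latched it keeps the bar pressed against the back of the striker.
- held_valve: Blue valve with an orange cap, 120 x 50 x 84 mm, 0.9 kg, standing inside the cage; origin at the middle of its underside. Bystander.
- bench_valve: Blue valve with an orange cap, 108 x 45 x 76 mm, 0.8 kg, on the bench to the right in front of the cage; origin at the middle of its underside. Bystander.
- carton: Cardboard carton, 140 x 100 x 90 mm, 0.6 kg, on the bench to the right of the cage; origin at the middle of its underside. Bystander.
- roll: White plastic roll, 70 mm in diameter, 90 mm tall, 0.3 kg, standing to the left of the cage; origin at the middle of its underside. Bystander.

How it is judged:
On the way, in this order (a step that is already met when the one before it is completed fails the run):
1. the latch bar is lifted clear of the striker (above 0.10 rad) while the gate is still short of it (open more than 0.102 rad) (value of joint latch_bar above 0.1 rad and value of joint gate above 0.102 rad), for 0.1 s.
2. the gate is pressed onto the bumper (below 0.1 rad) with the bar still up over the striker (above 0.085 rad) (value of joint latch_bar above 0.085 rad and value of joint gate below 0.1 rad), for 0.1 s.
At the end, for the whole second after the job is handed in: The gate stands shut and still by itself (between -0.02 and 0.1 rad) with the latch bar fully down in the catch (below 0.03 rad); the valves, carton and roll are within 20 mm of where they were (value of joint gate between -0.02 and 0.1 rad and value of joint latch_bar below 0.03 rad and velocity of joint gate between -0.05 and 0.05 rad/s and distance of each of held_valve, bench_valve, carton, roll from where it was at the start of the episode below 0.02 m); the robot touches nothing.
It fails at once if the latch post with its striker, catch and bumper is loaded with more than 20 N (contact force between latch_post and anything else above 20 N).
It fails at once if a valve, the carton or the roll is moved more than 20 mm (distance of any of held_valve, bench_valve, carton, roll from where it was at the start of the episode above 0.02 m).
It also fails if it takes over 64 s, if anything falls off the work surface, if the arm or the gripper's body presses on something with over 40 N, if the wrist force passes 120 N, or if a joint passes its speed limit or range.

## Working session

There is one attempt and no reset: what is moved stays moved. The work goes in short steps, Python scripts to look and compute and a tool call to move; the robot and the scene stay as the last step left them, time stands still between calls to the robot, and variables do not carry over. Pictures are saved under pics/ and viewed, and the job is handed in when it is done.

Besides the shell and the picture viewer there is one more tool, called after "Request:" as name(argument=value, ...) on one line, values as JSON. step_arm: Moves the arm, as the interface text tells. Its arguments: {"type":"object","properties":{"xyz":{"type":"array"},"rotation":{"type":"array"},"grip":{"type":"number"},"force":{"type":"number"}},"required":["xyz","rotation"]}

```bash
mkdir -p pics; ls; python3 - <<'E'
from bench import r
import cv2,numpy as np
o=r.get_obs();print({k:np.round(v,4) for k,v in o.items()})
for n in ["scene","side","wrist"]:
    f=r.grab_frame(n);cv2.imwrite(f"pics/{n}0.png",f["pixels"][...,::-1])
    print(n,{k:(np.round(v,4).tolist()) for k,v in f.items() if k!="pixels"})
E
```

```text
pics
{'clock': np.float64(0.0), 'joints': array([-1.2091,  0.4778,  0.0224,  1.5565, -0.0115,  1.1093, -0.0831]), 'qvel': array([ 0.0002, -0.    , -0.0003, -0.001 ,  0.0003, -0.0004,  0.0004]), 'tau': array([ 1.00000e-04, -5.96461e+01,  1.60800e+00, -2.81199e+01,
        1.25000e-02,  9.50000e-03, -0.00000e+00]), 'tcp_pos': array([0.3054, 0.6016, 0.4037]), 'orientation': array([-1.3966, -0.8555,  0.8579]), 'contact_force': array([-0.7891,  0.002 ,  0.3053]), 'moment': array([-0.0295,  0.0108, -0.0309]), 'grip_width': np.float64(0.0852)}
scene {'fx': 516.145, 'fy': 516.145, 'cx': 317.5419, 'cy': 240.5615, 'dist_coeffs': [-0.0917, 0.0, 0.0, 0.0, 0.0], 'position': [0.2556, -0.1571, 1.388], 'attitude': [-2.4071, 1.5702, -0.258]}
side {'fx': 539.2006, 'fy': 539.2006, 'cx': 318.0333, 'cy': 245.1315, 'dist_coeffs': [-0.0749, 0.0, 0.0, 0.0, 0.0], 'position': [0.2546, 0.3216, 1.18], 'attitude': [-1.209, 2.6383, -0.5823]}
wrist {'fx': 341.5119, 'fy': 341.5119, 'cx': 318.3547, 'cy': 243.4706, 'dist_coeffs': [-0.0509, 0.0, 0.0, 0.0, 0.0], 'mount': [[1.0, 0.0001, 0.0003, -0.0003], [-0.0003, -0.2611, 0.9653, 0.031], [0.0002, -0.9653, -0.2611, 0.0667], [0.0, 0.0, 0.0, 1.0]]}
```

View pics/scene0.png

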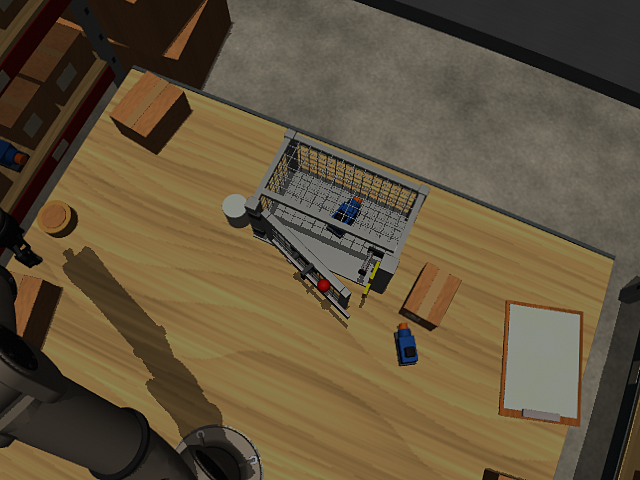

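View pics/side0.png

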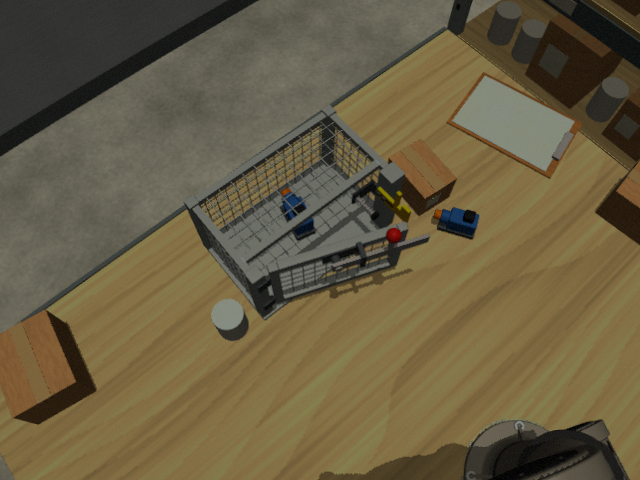

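View pics/wrist0.png

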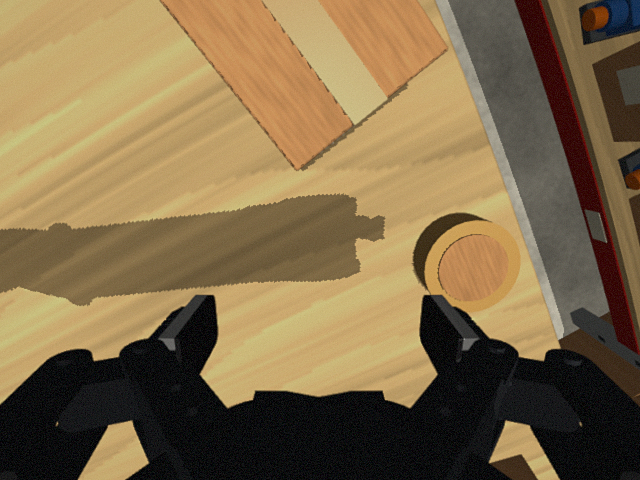

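```bash
python3 - <<'E'
from bench import r
from scipy.spatial.transform import Rotation as R
print(R.from_rotvec(r.get_obs()['orientation']).as_matrix().round(3))
E
```

```text
[[ 0.453 -0.001 -0.892]
 [ 0.892 -0.001  0.453]
 [-0.001 -1.    -0.   ]]
```

```bash
cat > h.py <<'E'
import cv2,numpy as np
from scipy.spatial.transform import Rotation as R
def K(f): return np.array([[f["fx"],0,f["cx"]],[0,f["fy"],f["cy"]],[0,0,1.]])
def pose(f,obs=None):
    if "mount" in f:
        T=np.eye(4);T[:3,:3]=R.from_rotvec(obs["orientation"]).as_matrix();T[:3,3]=obs["tcp_pos"]
        T=T@np.array(f["mount"]);return T[:3,:3],T[:3,3]
    a=np.array(f["attitude"]);M=R.from_rotvec(a).as_matrix() if a.size==3 else a
    return M,np.array(f["position"])
def ray(f,uv,obs=None):
    M,p=pose(f,obs);u=cv2.undistortPoints(np.array([[uv]],float),K(f),np.array(f["dist_coeffs"]))[0,0]
    d=M@np.array([u[0],u[1],1]);return p,d/np.linalg.norm(d)
def onz(f,uv,z,obs=None):
    p,d=ray(f,uv,obs);return p+d*(z-p[2])/d[2]
def tri(rs):
    A=sum(np.eye(3)-np.outer(d,d) for p,d in rs);b=sum((np.eye(3)-np.outer(d,d))@p for p,d in rs)
    x=np.linalg.solve(A,b);return x,[np.linalg.norm((np.eye(3)-np.outer(d,d))@(x-p)) for p,d in rs]
def proj(f,P,obs=None):
    M,p=pose(f,obs);q=(np.array(P)-p)@M
    return cv2.projectPoints(q.reshape(-1,1,3),np.zeros(3),np.zeros(3),K(f),np.array(f["dist_coeffs"]))[0][:,0]
def red(im):
    h=cv2.cvtColor(im,cv2.COLOR_RGB2HSV)
    m=(((h[...,0]<6)|(h[...,0]>174))&(h[...,1]>180)&(h[...,2]>90)).astype(np.uint8)
    n,l,s,c=cv2.connectedComponentsWithStats(m);return [(s[i].tolist(),c[i].round(2).tolist()) for i in range(1,n) if s[i][4]>40]
E
python3 - <<'E'
from bench import r
from h import *
F={}
for n,(x,y) in {"scene":(230,110),"side":(180,90)}.items():
    f=r.grab_frame(n);F[n]=f;print(n,red(f["pixels"]))
    c=f["pixels"][y:y+ (240 if n=='side' else 230),x:x+ (310 if n=='side' else 250)][...,::-1]
    c=cv2.resize(c,None,fx=2.5,fy=2.5,interpolation=cv2.INTER_CUBIC)
    cv2.imwrite(f"pics/{n}1.png",np.clip(c*1.6,0,255).astype(np.uint8))
E
```

```text
scene [([319, 279, 10, 11, 90], [323.5, 284.38])]
side [([388, 228, 13, 12, 122], [393.77, 233.57])]
```

View pics/scene1.png

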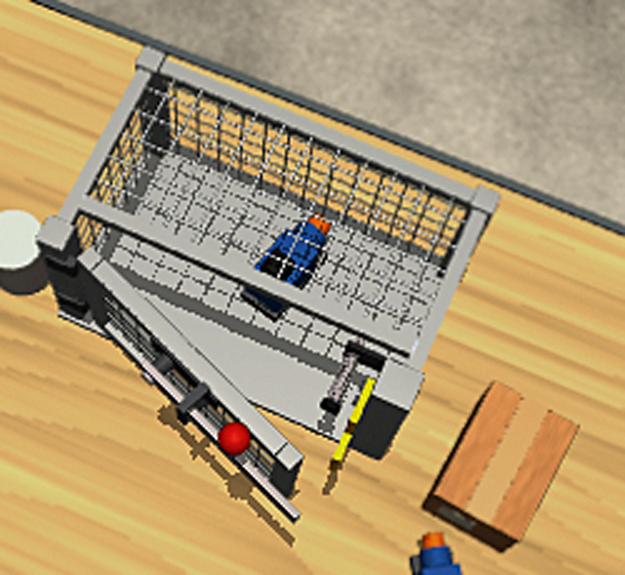

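View pics/side1.png

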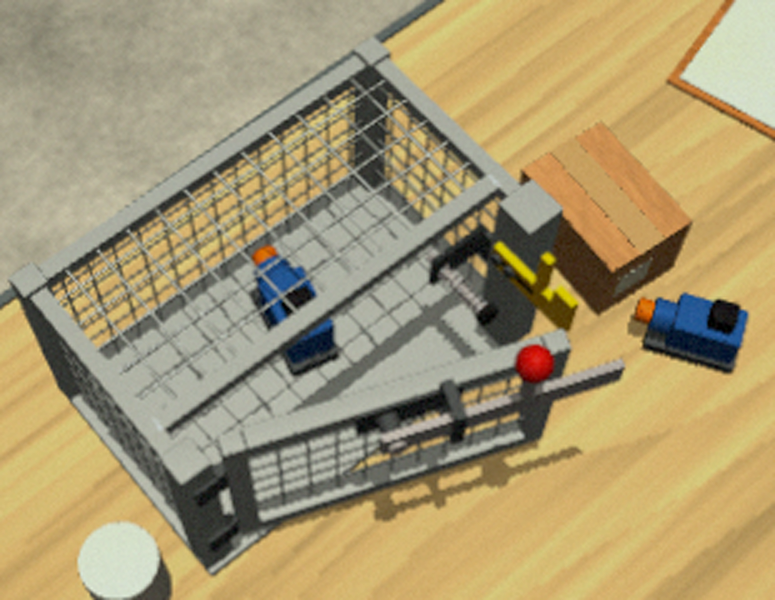

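```bash
python3 - <<'E'
from bench import r
from h import *
s=r.grab_frame("scene");d=r.grab_frame("side")
def S(u,v): return ray(s,(230+(u+.5)/2.5-.5,110+(v+.5)/2.5-.5))
def D(u,v): return ray(d,(180+(u+.5)/2.5-.5,90+(v+.5)/2.5-.5))
k,e=tri([ray(s,(323.5,284.38)),ray(d,(393.77,233.57))]);print("knob",k.round(4),np.round(e,4))
pts={"gatetopcorner_far":((302,455),(571,338)),"bar tip":((297,517),(623,367)),
"hpost top near-right":((73,250),(187,473)),"hpost leftfront":((38,243),(187,473)),
"lpost right-near":((411,403),(527,233)),"lpost right-far":((424,372),(562,212)),"keepfront":((337,463),(573,322))}
for n,(a,b) in pts.items():
    x,e=tri([S(*a),D(*b)]);print(n,x.round(4),np.round(e,4))
for n,im in (("scene",s),("side",d)):
    x,y=(300,215) if n=="scene" else (340,140)
    c=im["pixels"][y:y+110,x:x+130][...,::-1]
    c=cv2.resize(c,None,fx=6,fy=5.4,interpolation=cv2.INTER_CUBIC) if 0 else cv2.resize(c,None,fx=5,fy=5,interpolation=cv2.INTER_CUBIC)
    cv2.imwrite(f"pics/{n}2.png",np.clip(c*1.8,0,255).astype(np.uint8))
print(r.get_obs()["clock"])
E
```

```text
knob [ 0.5003 -0.0749  0.2749] [0.0004 0.0004]
gatetopcorner_far [ 0.5164 -0.1351  0.2184] [0.0059 0.0059]
bar tip [ 0.4679 -0.1527  0.209 ] [0.0011 0.0011]
hpost top near-right [0.6382 0.161  0.1653] [0.0017 0.0017]
hpost leftfront [0.6066 0.1738 0.2463] [0.0024 0.0024]
lpost right-near [ 0.6299 -0.2125  0.149 ] [0.0006 0.0006]
lpost right-far [ 0.6177 -0.2101  0.2287] [0.0205 0.0205]
keepfront [ 0.5352 -0.1679  0.1745] [0.0035 0.0035]
0.35
```

View pics/scene2.png

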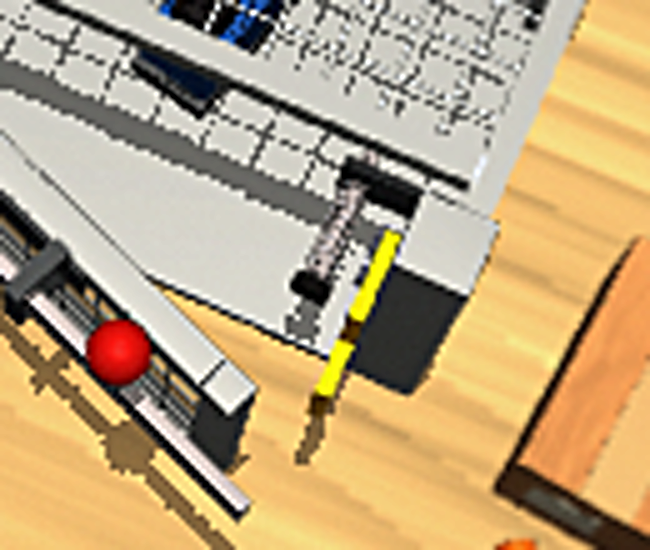

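View pics/side2.png

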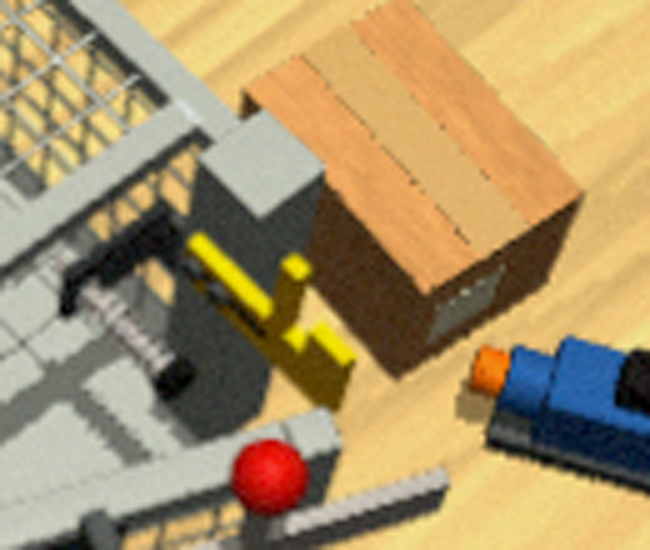

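```bash
python3 - <<'E'
from bench import r
from h import *
s=r.grab_frame("scene");d=r.grab_frame("side")
Sp=lambda u,v:(300+(u+.5)/5-.5,215+(v+.5)/5-.5)
Dp=lambda u,v:(340+(u+.5)/5-.5,140+(v+.5)/5-.5)
def P(n,a,b):
    x,e=tri([ray(s,Sp(*a)),ray(d,Dp(*b))]);print(n,x.round(4),round(e[0],4))
P("knob",(119,352),(270,478))
P("gate end top front/lower",(226,416),(338,440)) 
P("tip top outer",(248,503),(447,470))
P("bumper",(312,290),(178,380))
P("keepfront near",(325,394),(345,358))
P("striker back/top",(345,348),(315,325))
for z in (.225,):
    for p in [(418,192),(498,228),(468,297)]: print("s",onz(s,Sp(*p),z).round(4))
    for p in [(200,157),(262,110),(325,165),(262,217)]: print("d",onz(d,Dp(*p),z).round(4))
# hinge post tops from first crop
S1=lambda u,v:(230+(u+.5)/2.5-.5,110+(v+.5)/2.5-.5); D1=lambda u,v:(180+(u+.5)/2.5-.5,90+(v+.5)/2.5-.5)
for p in [(50,218),(38,243),(64,252),(78,226)]: print("hs",onz(s,S1(*p),.225).round(4))
for p in [(145,462),(180,440),(218,455),(187,477)]: print("hd",onz(d,D1(*p),.225).round(4))
# gate top edge z=.212: line points
for p in [(90,265),(275,465),(103,247),(300,450)]: print("gs",onz(s,S1(*p),.212).round(4))
E
```

```text
knob [ 0.4999 -0.0748  0.269 ] 0.0007
gate end top front/lower [ 0.5049 -0.1281  0.221 ] 0.0015
tip top outer [ 0.47   -0.1531  0.2181] 0.0008
bumper [ 0.6004 -0.1407  0.124 ] 0.0007
keepfront near [ 0.5362 -0.1662  0.2016] 0.0004
striker back/top [ 0.5574 -0.1667  0.2037] 0.0021
s [ 0.6377 -0.1697  0.225 ]
s [ 0.6365 -0.2107  0.225 ]
s [ 0.5997 -0.2098  0.225 ]
d [ 0.6375 -0.1761  0.225 ]
d [ 0.6374 -0.2122  0.225 ]
d [ 0.6005 -0.2131  0.225 ]
d [ 0.5995 -0.1753  0.225 ]
hs [0.6389 0.1802 0.225 ]
hs [0.6107 0.1793 0.225 ]
hs [0.6124 0.1522 0.225 ]
hs [0.6423 0.1515 0.225 ]
hd [0.6453 0.1895 0.225 ]
hd [0.6423 0.158  0.225 ]
hd [0.6134 0.1436 0.225 ]
hd [0.6147 0.1727 0.225 ]
gs [0.6145 0.1265 0.212 ]
gs [ 0.505  -0.1152  0.212 ]
gs [0.6366 0.123  0.212 ]
gs [ 0.5275 -0.131   0.212 ]
```

Request:
step_arm(xyz=[[-0.05,-0.15,-0.05],[-0.2,-0.25,-0.18],[-0.33,-0.32,-0.31],[-0.46,-0.36,-0.43],[-0.59,-0.39,-0.55],[-0.72,-0.39,-0.67],[-0.86,-0.39,-0.8],[-0.86,-0.39,-0.8]], rotation=[[0,0.06,0],[0,0.12,0],[0,0.19,0],[0,0.26,0],[0,0.33,0],[0,0.4,0],[0,0.467,0],[0,0.467,0]])

```text
clock: 1.45
tcp_pos: [0.4043, 0.2584, 0.5223]
orientation: [-1.552, -0.282, 0.281]
contact_force: [0.3, 1.3, 0.2]
grip_width: 0.0851
```

```bash
cat >> h.py <<'E'
def delta(o,target,yaw=None):
    M=R.from_rotvec(o["orientation"]).as_matrix()
    d=M.T@(np.array(target)-o["tcp_pos"])/0.3
    cur=np.arctan2(M[1,0],M[0,0])
    if yaw is None: yaw=cur
    T=np.array([[np.cos(yaw),0,-np.sin(yaw)],[np.sin(yaw),0,np.cos(yaw)],[0,-1,0]])
    rv=R.from_matrix(M.T@T).as_rotvec()/(np.pi/2)
    return d.round(3).tolist(),rv.round(3).tolist()
E
python3 - <<'E'
from bench import r
from h import *
o=r.get_obs();print(o["tcp_pos"],o["clock"],o["joints"].round(2))
print(delta(o,[.5,-.075,.52],-.367))
E
```

```text
[0.40430262 0.25842891 0.52226716] 1.45 [-0.97  0.04  0.28  1.86 -0.01  1.24 -0.33]
([-0.091, 0.008, -1.153], [-0.0, 0.462, 0.001])
```

Request:
step_arm(xyz=[[-0.02,0.0,-0.18],[-0.03,0.0,-0.36],[-0.05,0.0,-0.55],[-0.06,0.0,-0.74],[-0.08,0.0,-0.92],[-0.09,0.0,-1.0],[-0.09,0.0,-1.0],[-0.09,0.0,-1.0]], rotation=[[0,0.08,0],[0,0.16,0],[0,0.24,0],[0,0.32,0],[0,0.4,0],[0,0.462,0],[0,0.462,0],[0,0.462,0]])

```text
clock: 2.45
tcp_pos: [0.4844, -0.03, 0.5221]
orientation: [-1.551, 0.285, -0.285]
contact_force: [0.3, 0.1, -1.1]
grip_width: 0.0855
```

```bash
python3 - <<'E'
from bench import r
from h import *
o=r.get_obs();f=r.grab_frame("wrist");cv2.imwrite("pics/w1.png",f["pixels"][...,::-1])
print(o["tcp_pos"],o["clock"],o["joints"].round(2),o["contact_force"])
print(delta(o,[.5,-.075,.52],-.367)); print(red(f["pixels"]))
E
```

```text
[ 0.48438639 -0.02997209  0.52210548] 2.45 [-0.64  0.04  0.6   1.87 -0.03  1.24 -0.39] [ 0.32247742  0.09566252 -1.10611659]
([0.102, 0.007, -0.122], [-0.0, 0.002, 0.0])
[([344, 280, 38, 37, 1075], [362.72, 298.3])]
```

View pics/w1.png

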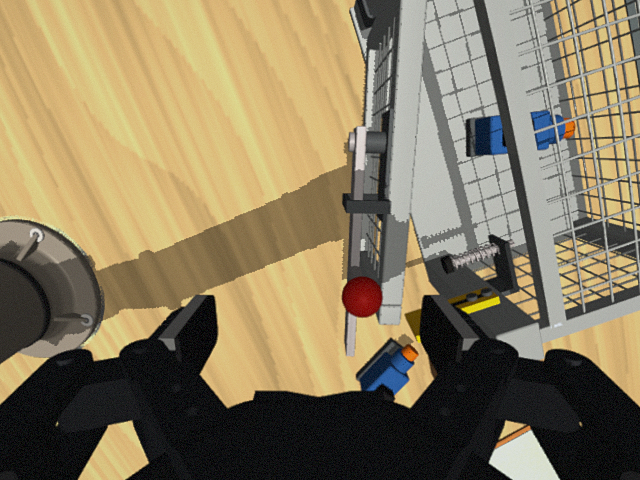

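```bash
python3 - <<'E'
from bench import r
from h import *
o=r.get_obs();f=r.grab_frame("wrist");s=r.grab_frame("scene");d=r.grab_frame("side")
print(np.round(tri([ray(f,(361.8,297.3),o),ray(s,(323.7,285.3)),ray(d,(393.9,235.5))])[0],4))
for n,g,p,q in (("w",f,(361.8,297.3),o),("s",s,(323.7,285.3),None),("d",d,(393.9,235.5),None)): print(n,onz(g,p,.262,q).round(4))
# bar top line z=.209, gate top, tip, post side
for n,p,z in (("bar",(358,128),.209),("barL",(355,130),.209),("tip",(351,355),.209),("gate R top",(425,5),.212),("gate R bot",(401,322),.212),("gate L bot",(380,322),.212),("keeper front",(415,335),.2)):
    print(n,onz(f,p,z,o).round(4))
E
```

```text
[ 0.5003 -0.0754  0.2643]
w [ 0.5002 -0.075   0.262 ]
s [ 0.5018 -0.0751  0.262 ]
d [ 0.5003 -0.0778  0.262 ]
bar [0.5428 0.0379 0.209 ]
barL [0.54   0.0373 0.209 ]
tip [ 0.4702 -0.1521  0.209 ]
gate R top [0.6175 0.1029 0.212 ]
gate R bot [ 0.5243 -0.1341  0.212 ]
gate L bot [ 0.5064 -0.1272  0.212 ]
keeper front [ 0.5336 -0.1594  0.2   ]
```

```bash
python3 - <<'E'
from bench import r
from h import *
o=r.get_obs()
print(o["tcp_pos"],delta(o,[.5005,-.0755,.414],-.37),o["clock"])
E
```

```text
[ 0.4842882  -0.03056714  0.52223435] ([0.104, 0.361, -0.121], [-0.0, 0.004, 0.0]) 2.65
```

Request:
step_arm(xyz=[[0.06,0,-0.07],[0.104,0.04,-0.121],[0.104,0.15,-0.121],[0.104,0.26,-0.121],[0.104,0.33,-0.121],[0.104,0.361,-0.121],[0.104,0.361,-0.121],[0.104,0.361,-0.121]], rotation=[[0,0.004,0],[0,0.004,0],[0,0.004,0],[0,0.004,0],[0,0.004,0],[0,0.004,0],[0,0.004,0],[0,0.004,0]], grip=0.3, force=20)

```text
clock: 3.65
tcp_pos: [0.501, -0.0755, 0.4149]
orientation: [-1.55, 0.289, -0.292]
contact_force: [0.3, -0.4, -0.3]
grip_width: 0.0596
```

```bash
python3 - <<'E'
from bench import r
from h import *
o=r.get_obs();f=r.grab_frame("wrist");cv2.imwrite("pics/w2.png",f["pixels"][...,::-1])
print(o["tcp_pos"],o["clock"],o["joints"].round(2),o["contact_force"],o["grip_width"])
print(delta(o,[.5005,-.0755,.414],-.37)); print(red(f["pixels"]))
E
```

```text
[ 0.50099019 -0.07551608  0.41485588] 3.65 [-0.53  0.21  0.65  1.97 -0.15  1.   -0.18] [ 0.33479792 -0.38525913 -0.32023243] 0.05955283692572567
([-0.002, 0.003, -0.001], [-0.001, -0.0, 0.001])
[([281, 288, 74, 73, 4183], [317.37, 324.25])]
```

View pics/w2.png

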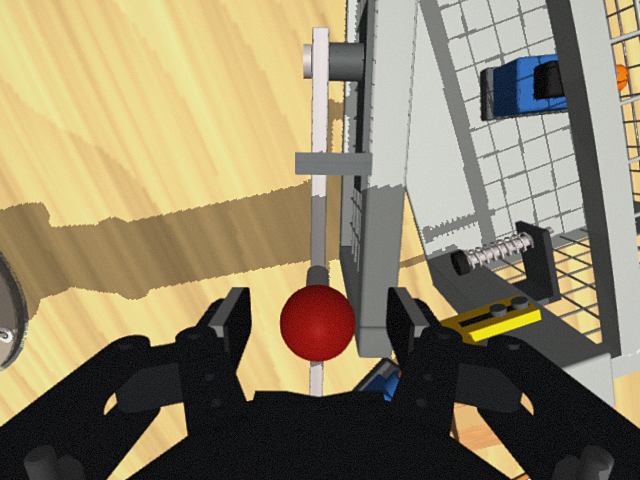

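Request:
step_arm(xyz=[[0,0,0],[0,0,0],[0,0,0],[0,0,0],[0,0,0],[0,0,0]], rotation=[[0,0,0],[0,0,0],[0,0,0],[0,0,0],[0,0,0],[0,0,0]], grip=1, force=25)

```text
clock: 4.45
tcp_pos: [0.5013, -0.0757, 0.4155]
orientation: [-1.55, 0.288, -0.293]
contact_force: [-0.7, -0.3, 5.4]
grip_width: 0.0285
```

```bash
python3 - <<'E'
from bench import r
from h import *
o=r.get_obs();f=r.grab_frame("wrist");cv2.imwrite("pics/w3.png",f["pixels"][...,::-1])
print(o["tcp_pos"],o["clock"],o["contact_force"],o["grip_width"],red(f["pixels"]))
E
```

```text
[ 0.50130567 -0.07574379  0.41549368] 4.45 [-0.71431635 -0.26480847  5.38086016] 0.02846959131141759 [([282, 287, 74, 74, 4195], [318.4, 323.59])]
```

View pics/w3.png

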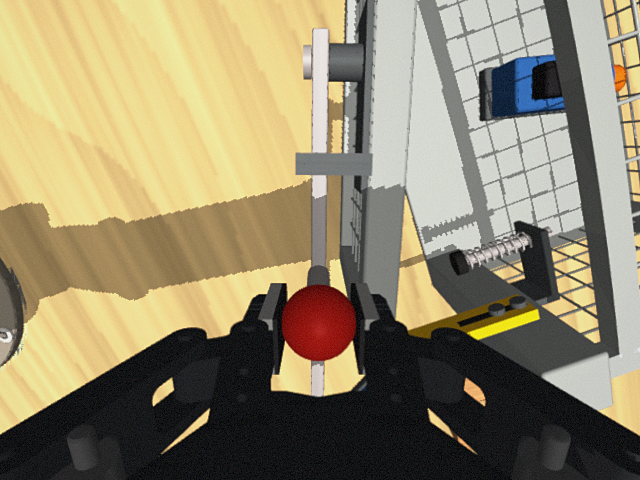

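Request:
step_arm(xyz=[[0,-0.008,0.005],[0,-0.017,0.011],[0,-0.026,0.018],[0,-0.035,0.024],[0,-0.044,0.031],[0,-0.053,0.038],[0,-0.061,0.044],[0,-0.061,0.044]], rotation=[[0,0,0],[0,0,0],[0,0,0],[0,0,0],[0,0,0],[0,0,0],[0,0,0],[0,0,0]])

```text
clock: 5.5
tcp_pos: [0.5062, -0.0631, 0.434]
orientation: [-1.55, 0.287, -0.293]
contact_force: [-0.2, -0.6, -3.7]
grip_width: 0.0283
```

```bash
python3 - <<'E'
from bench import r
from h import *
o=r.get_obs();f=r.grab_frame("wrist");cv2.imwrite("pics/w4.png",f["pixels"][...,::-1])
d=r.grab_frame("side")
c=cv2.resize(d["pixels"][190:290,300:450][...,::-1],None,fx=5,fy=5,interpolation=cv2.INTER_CUBIC);cv2.imwrite("pics/d4.png",np.clip(c*1.6,0,255).astype(np.uint8))
print(o["tcp_pos"],o["clock"],o["contact_force"],o["moment"],o["grip_width"],red(f["pixels"]))
E
```

```text
[ 0.50618092 -0.06305879  0.43398002] 5.5 [-0.16576837 -0.6139434  -3.65373593] [-0.10689897  0.04469002  0.00715856] 0.02834001978527254 [([283, 287, 72, 74, 4156], [318.46, 323.76])]
```

View pics/w4.png

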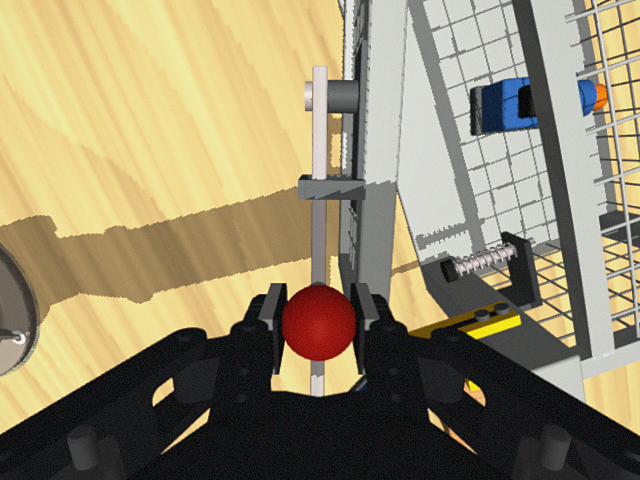

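View pics/d4.png

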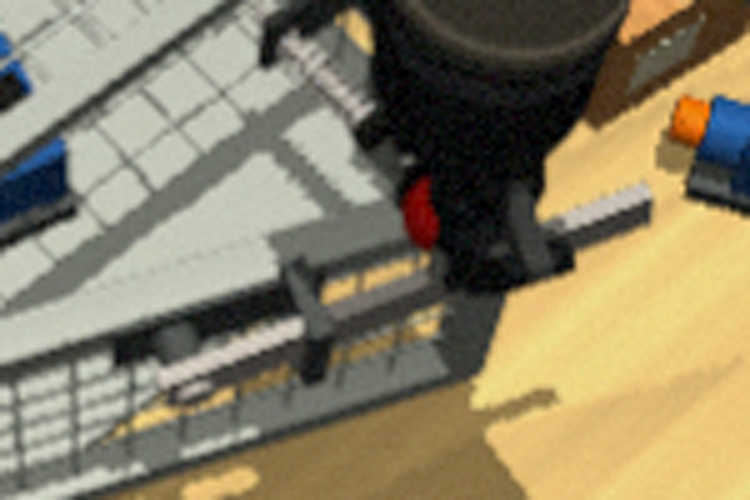

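```bash
cat >> h.py <<'E'
H=np.array([.6226,.1453])
def gate_now(o):
    d=o["tcp_pos"][:2]-H; M=R.from_rotvec(o["orientation"]).as_matrix()
    return np.hypot(*d),np.arctan2(-d[0],-d[1]),np.arctan2(M[1,0],M[0,0])
def arc(o,dths,rad=None,z=None):
    rr,ph,yaw=gate_now(o); rr=rad or rr; z=o["tcp_pos"][2] if z is None else z
    for t in dths:
        p=ph+t; print(delta(o,[H[0]-rr*np.sin(p),H[1]-rr*np.cos(p),z],yaw-t))
E
python3 - <<'E'
from bench import r
from h import *
o=r.get_obs();print(gate_now(o),o["clock"])
arc(o,np.linspace(0,-.2366,9)[1:],rad=.2387)
E
```

```text
(np.float64(0.23883373924752715), np.float64(0.5094864755280457), np.float64(-0.3699325145137393)) 5.6
([0.023, 0.0, -0.002], [-0.001, -0.019, 0.002])
([0.047, 0.0, -0.005], [-0.001, -0.038, 0.002])
([0.07, 0.0, -0.006], [-0.001, -0.056, 0.002])
([0.094, 0.0, -0.007], [-0.001, -0.075, 0.002])
([0.117, 0.0, -0.007], [-0.001, -0.094, 0.002])
([0.141, 0.0, -0.007], [-0.001, -0.113, 0.002])
([0.164, 0.001, -0.005], [-0.001, -0.132, 0.002])
([0.188, 0.001, -0.004], [-0.001, -0.151, 0.002])
```

Request:
step_arm(xyz=[[0.015,0,-0.001],[0.035,0,-0.003],[0.058,0,-0.005],[0.082,0,-0.006],[0.105,0,-0.007],[0.129,0,-0.007],[0.141,0,-0.007],[0.141,0,-0.007]], rotation=[[0,-0.012,0],[0,-0.028,0],[0,-0.046,0],[0,-0.066,0],[0,-0.084,0],[0,-0.103,0],[0,-0.113,0],[0,-0.113,0]])

```text
clock: 6.6
tcp_pos: [0.5451, -0.0809, 0.434]
orientation: [-1.565, 0.148, -0.155]
contact_force: [-0.7, -2.5, -1.5]
grip_width: 0.0284
```

```bash
python3 - <<'E'
from bench import r
from h import *
o=r.get_obs();f=r.grab_frame("wrist");cv2.imwrite("pics/w5.png",f["pixels"][...,::-1])
s=r.grab_frame("side")
c=cv2.resize(s["pixels"][150:270,310:470][...,::-1],None,fx=5,fy=5,interpolation=cv2.INTER_CUBIC);cv2.imwrite("pics/d5.png",np.clip(c*1.6,0,255).astype(np.uint8))
print(o["tcp_pos"],o["clock"],o["contact_force"],o["moment"],o["grip_width"],red(f["pixels"]))
print(gate_now(o));arc(o,np.arange(-.01,-.15,-.01),rad=.2387)
E
```

```text
[ 0.54508724 -0.08092445  0.43396386] 6.6 [-0.72650852 -2.50117643 -1.45864014] [-0.60066896  0.2322496   0.03226793] 0.02836728629465341 [([283, 287, 72, 74, 4162], [318.54, 323.97])]
(np.float64(0.2391353749637857), np.float64(0.33009993760626444), np.float64(-0.1928676843821012))
([0.008, 0.0, 0.0], [-0.001, -0.006, 0.003])
([0.016, 0.0, -0.001], [-0.001, -0.013, 0.003])
([0.024, 0.0, -0.001], [-0.001, -0.019, 0.003])
([0.032, 0.0, -0.002], [-0.001, -0.025, 0.003])
([0.04, 0.0, -0.003], [-0.001, -0.032, 0.003])
([0.048, 0.0, -0.004], [-0.001, -0.038, 0.003])
([0.056, 0.0, -0.004], [-0.001, -0.045, 0.003])
([0.064, 0.0, -0.005], [-0.001, -0.051, 0.003])
([0.071, 0.0, -0.005], [-0.001, -0.057, 0.003])
([0.079, 0.0, -0.005], [-0.001, -0.064, 0.003])
([0.087, 0.0, -0.006], [-0.001, -0.07, 0.003])
([0.095, 0.0, -0.006], [-0.001, -0.076, 0.003])
([0.103, 0.0, -0.006], [-0.001, -0.083, 0.003])
([0.111, 0.0, -0.006], [-0.001, -0.089, 0.003])
```

View pics/w5.png

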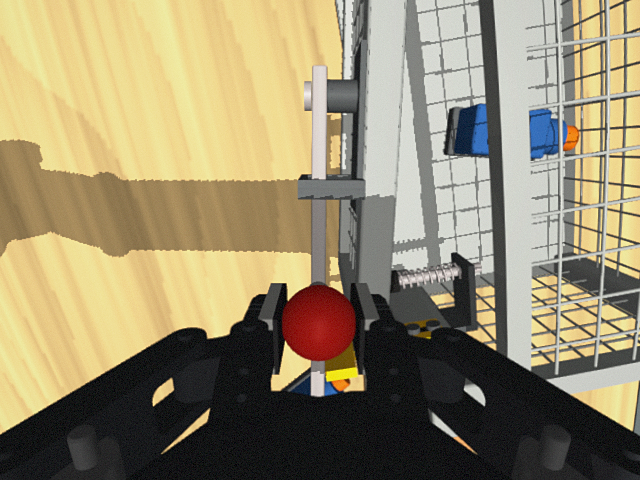

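View pics/d5.png

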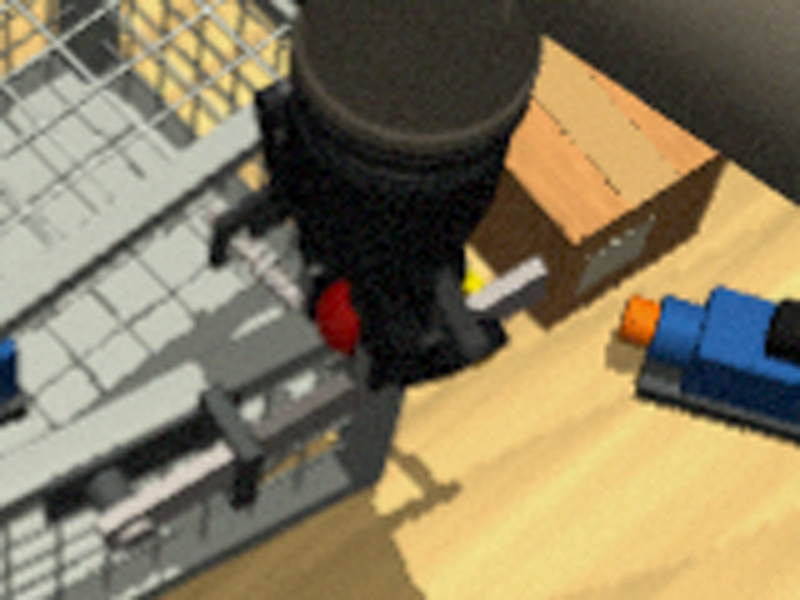

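Request:
step_arm(xyz=[[0.008,0,0],[0.016,0,-0.001],[0.024,0,-0.001],[0.032,0,-0.002],[0.04,0,-0.003],[0.04,0,-0.003]], rotation=[[0,-0.006,0],[0,-0.013,0],[0,-0.019,0],[0,-0.025,0],[0,-0.032,0],[0,-0.032,0]])

```text
clock: 7.45
tcp_pos: [0.5567, -0.0843, 0.4342]
orientation: [-1.568, 0.108, -0.116]
contact_force: [-1.8, -4.6, -0.1]
grip_width: 0.0285
```

```bash
python3 - <<'E'
from bench import r
from h import *
o=r.get_obs()
print(o["tcp_pos"],o["clock"],o["contact_force"],o["moment"],gate_now(o));arc(o,np.arange(-.01,-.12,-.01),rad=.2387)
E
```

```text
[ 0.55665922 -0.08431954  0.43423415] 7.45 [-1.76383552 -4.61055641 -0.12121678] [-1.04771525  0.39259644  0.05462667] (np.float64(0.23890022691632914), np.float64(0.2796487473171674), np.float64(-0.14266874585681322))
([0.008, 0.0, -0.0], [-0.0, -0.006, 0.003])
([0.016, 0.0, -0.001], [-0.0, -0.013, 0.003])
([0.024, 0.0, -0.002], [-0.0, -0.019, 0.003])
([0.032, 0.0, -0.003], [-0.0, -0.025, 0.003])
([0.04, 0.0, -0.004], [-0.0, -0.032, 0.003])
([0.048, 0.0, -0.004], [-0.0, -0.038, 0.003])
([0.055, 0.0, -0.005], [-0.0, -0.045, 0.003])
([0.063, 0.0, -0.006], [-0.0, -0.051, 0.003])
([0.071, 0.0, -0.006], [-0.0, -0.057, 0.003])
([0.079, 0.0, -0.006], [-0.0, -0.064, 0.003])
([0.087, 0.0, -0.007], [-0.0, -0.07, 0.003])
```

Request:
step_arm(xyz=[[0.006,0,-0.003],[0.012,0,-0.004],[0.018,0,-0.004],[0.024,0,-0.005],[0.024,0,-0.005]], rotation=[[0,-0.005,0],[0,-0.01,0],[0,-0.015,0],[0,-0.019,0],[0,-0.019,0]])

```text
clock: 8.07
tcp_pos: [0.5634, -0.0867, 0.4339]
orientation: [-1.568, 0.086, -0.091]
contact_force: [-4.1, -2.3, -3.0]
grip_width: 0.0282
```

```bash
python3 - <<'E'
from bench import r
from h import *
o=r.get_obs();f=r.grab_frame("wrist");cv2.imwrite("pics/w6.png",f["pixels"][...,::-1])
print(o["tcp_pos"],o["clock"],o["contact_force"],o["moment"],gate_now(o));arc(o,np.arange(-.01,-.12,-.01),rad=.2392)
E
```

```text
[ 0.56339714 -0.0867036   0.43388998] 8.075 [-4.06469488 -2.27322699 -3.00026541] [-0.39495809  0.8596362   0.029687  ] (np.float64(0.23943819782074213), np.float64(0.24984870728307715), np.float64(-0.11271210705847358))
([0.008, 0.0, -0.0], [-0.0, -0.006, 0.002])
([0.016, 0.0, -0.001], [-0.0, -0.013, 0.002])
([0.024, 0.0, -0.002], [-0.0, -0.019, 0.002])
([0.032, 0.0, -0.003], [-0.0, -0.025, 0.002])
([0.04, 0.0, -0.004], [-0.0, -0.032, 0.002])
([0.048, 0.0, -0.004], [-0.0, -0.038, 0.002])
([0.056, 0.0, -0.005], [-0.0, -0.045, 0.002])
([0.064, 0.0, -0.005], [-0.0, -0.051, 0.002])
([0.072, 0.0, -0.006], [-0.0, -0.057, 0.002])
([0.08, 0.0, -0.006], [-0.0, -0.064, 0.002])
([0.087, 0.0, -0.006], [-0.0, -0.07, 0.002])
```

View pics/w6.png

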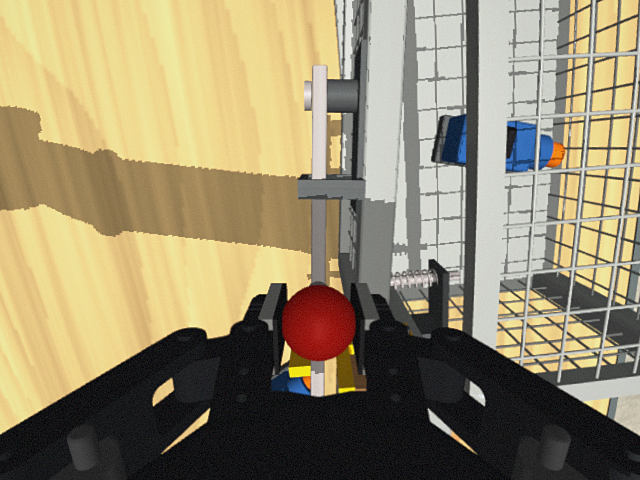

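Request:
step_arm(xyz=[[0.004,0,0],[0.008,0,0],[0.012,0,-0.001],[0.012,0,-0.001]], rotation=[[0,-0.003,0],[0,-0.006,0],[0,-0.01,0],[0,-0.01,0]])

```text
clock: 8.62
tcp_pos: [0.5669, -0.0875, 0.4339]
orientation: [-1.569, 0.073, -0.079]
contact_force: [-3.2, -2.1, -1.6]
grip_width: 0.028
```

```bash
cat > st.py <<'E'
from bench import r
from h import *
o=r.get_obs();print(o["tcp_pos"].round(4),o["clock"],o["contact_force"].round(2),o["moment"].round(2),np.round(gate_now(o),4))
E
python3 st.py
```

```text
[ 0.5669 -0.0875  0.4339] 8.625 [-3.18 -2.09 -1.61] [-0.58  0.88  0.03] [ 0.2394  0.2349 -0.0971]
```

Request:
step_arm(xyz=[[0.003,0,0],[0.006,0,0],[0.006,0,0]], rotation=[[0,-0.003,0],[0,-0.005,0],[0,-0.005,0]])

```text
clock: 9.0
tcp_pos: [0.5686, -0.0879, 0.4339]
orientation: [-1.57, 0.068, -0.073]
contact_force: [-4.1, -2.3, -1.8]
grip_width: 0.0284
```

```bash
python3 st.py
```

```text
[ 0.5686 -0.0879  0.4339] 9.0 [-4.08 -2.35 -1.83] [-0.58  0.97  0.02] [ 0.2394  0.2277 -0.0895]
```

Request:
step_arm(xyz=[[0.003,0,0],[0.006,0,0],[0.006,0,0]], rotation=[[0,-0.003,0],[0,-0.005,0],[0,-0.005,0]])

```text
clock: 9.38
tcp_pos: [0.5703, -0.0882, 0.4339]
orientation: [-1.57, 0.062, -0.067]
contact_force: [-4.0, -2.3, -1.6]
grip_width: 0.0283
```

```bash
python3 st.py
```

```text
[ 0.5703 -0.0882  0.4339] 9.375 [-4.   -2.32 -1.63] [-0.65  0.99  0.02] [ 0.2393  0.2204 -0.0817]
```

Request:
step_arm(xyz=[[0.002,0,0],[0.005,0,0],[0.005,0,0]], rotation=[[0,-0.002,0],[0,-0.004,0],[0,-0.004,0]])

```text
clock: 9.75
tcp_pos: [0.5709, -0.0885, 0.4338]
orientation: [-1.569, 0.06, -0.06]
contact_force: [-8.4, -0.6, 1.7]
grip_width: 0.0284
```

```bash
python3 st.py
```

```text
[ 0.5709 -0.0885  0.4338] 9.75 [-8.37 -0.6   1.72] [-0.35  1.79 -0.09] [ 0.2394  0.2174 -0.076 ]
```

Request:
step_arm(xyz=[[-0.004,0,0],[-0.004,0,0]], rotation=[[0,0,0],[0,0,0]])

```text
clock: 10.0
tcp_pos: [0.5698, -0.0883, 0.4338]
orientation: [-1.569, 0.06, -0.06]
contact_force: [-3.3, -1.9, -2.8]
grip_width: 0.0285
```

```bash
python3 st.py
```

```text
[ 0.5698 -0.0883  0.4338] 10.0 [-3.25 -1.89 -2.76] [-0.43  0.63 -0.21] [ 0.2395  0.2224 -0.0762]
```

Request:
step_arm(xyz=[[0,0.008,-0.007],[0,0.017,-0.014],[0,0.026,-0.021],[0,0.035,-0.028],[0,0.0437,-0.034],[0,0.0437,-0.034]], rotation=[[0,0,0],[0,0,0],[0,0,0],[0,0,0],[0,0,0],[0,0,0]])

```text
clock: 10.75
tcp_pos: [0.569, -0.0985, 0.4205]
orientation: [-1.569, 0.06, -0.06]
contact_force: [-2.8, -1.2, -1.9]
grip_width: 0.0286
```

```bash
python3 st.py; python3 - <<'E'
from bench import r
from h import *
f=r.grab_frame("wrist");cv2.imwrite("pics/w7.png",f["pixels"][...,::-1]);print(red(f["pixels"]))
E
```

```text
[ 0.569  -0.0985  0.4205] 10.75 [-2.83 -1.19 -1.91] [-0.22  0.52 -0.13] [ 0.2496  0.2165 -0.0764]
[([283, 287, 72, 74, 4180], [318.28, 324.01])]
```

View pics/w7.png

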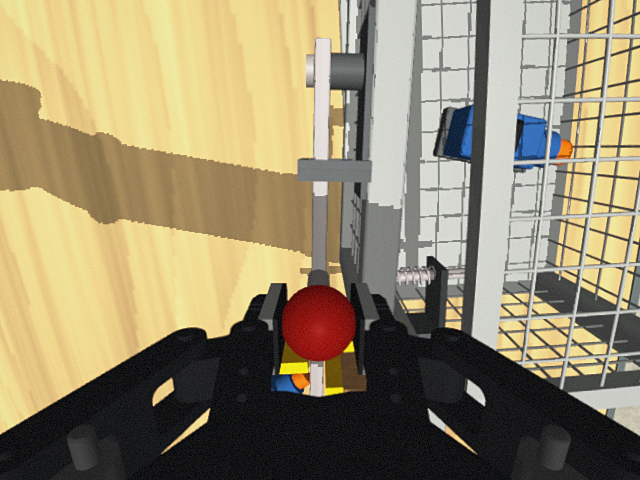

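Request:
step_arm(xyz=[[0,0.008,-0.005],[0,0.014,-0.01],[0,0.018,-0.012],[0,0.018,-0.012]], rotation=[[0,0,0],[0,0,0],[0,0,0],[0,0,0]])

```text
clock: 11.3
tcp_pos: [0.5692, -0.1016, 0.4159]
orientation: [-1.568, 0.058, -0.061]
contact_force: [-2.6, 1.7, 2.7]
grip_width: 0.0283
```

```bash
python3 st.py
```

```text
[ 0.5692 -0.1016  0.4159] 11.3 [-2.63  1.73  2.71] [ 0.34  0.65 -0.05] [ 0.2526  0.213  -0.0755]
```

Request:
step_arm(xyz=[[-0.003,0,0],[-0.006,0,0],[-0.006,0,0]], rotation=[[0,0,0],[0,0,0],[0,0,0]])

```text
clock: 11.68
tcp_pos: [0.5674, -0.1012, 0.416]
orientation: [-1.568, 0.058, -0.061]
contact_force: [-2.6, 1.1, 2.7]
grip_width: 0.0284
```

```bash
python3 st.py
```

```text
[ 0.5674 -0.1012  0.416 ] 11.675 [-2.64  1.09  2.71] [ 0.39  0.53 -0.09] [ 0.2526  0.2202 -0.0753]
```

Request:
step_arm(xyz=[[-0.003,0,0],[-0.006,0,0],[-0.006,0,0]], rotation=[[0,0,0],[0,0,0],[0,0,0]])

```text
clock: 12.05
tcp_pos: [0.5665, -0.101, 0.4161]
orientation: [-1.569, 0.055, -0.063]
contact_force: [4.7, -0.6, -3.9]
grip_width: 0.0286
```

```bash
python3 st.py
```

```text
[ 0.5665 -0.101   0.4161] 12.05 [ 4.67 -0.56 -3.87] [ 0.   -0.93 -0.16] [ 0.2526  0.224  -0.0751]
```

Request:
step_arm(xyz=[[0.002,0,0],[0.002,0,0],[0.002,0,0],[0.002,0,0],[0.002,0,0],[0.002,0,0]], rotation=[[0,0,0],[0,0,0],[0,0,0],[0,0,0],[0,0,0],[0,0,0]], grip=0.3)

```text
clock: 12.8
tcp_pos: [0.5671, -0.1011, 0.4161]
orientation: [-1.569, 0.055, -0.063]
contact_force: [0.1, -0.4, -0.2]
grip_width: 0.0597
```

```bash
python3 st.py;python3 - <<'E'
from bench import r
from h import *
f=r.grab_frame("wrist");cv2.imwrite("pics/w8.png",f["pixels"][...,::-1]);print(red(f["pixels"]))
E
```

```text
[ 0.5671 -0.1011  0.4161] 12.8 [ 0.14 -0.42 -0.15] [ 0.   -0.04 -0.02] [ 0.2526  0.2217 -0.0752]
[([281, 286, 74, 75, 4154], [317.37, 324.18])]
```

View pics/w8.png

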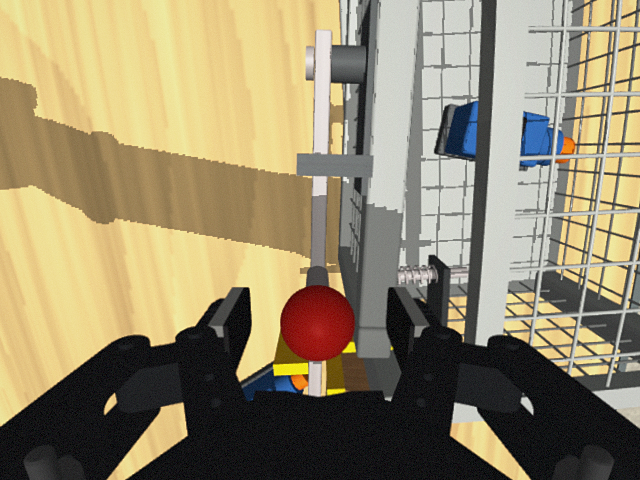

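Released, and the gate stayed put. Now straight up, then to the left to look again.

Request:
step_arm(xyz=[[0,-0.06,0],[0,-0.2,0],[0,-0.38,0],[0,-0.45,0.1],[0,-0.45,0.3],[0,-0.45,0.5],[0,-0.45,0.65],[0,-0.45,0.65],[0,-0.45,0.65]], rotation=[[0,0,0],[0,0,0],[0,0,0],[0,0,0],[0,0,0],[0,0,0],[0,0,0],[0,0,0],[0,0,0]])

```text
clock: 13.98
tcp_pos: [0.581, 0.0923, 0.5523]
orientation: [-1.569, 0.055, -0.064]
contact_force: [0.4, -0.5, 0.4]
grip_width: 0.0599
```

```bash
python3 st.py;python3 - <<'E'
from bench import r
from h import *
for n in ("scene","side"):
    f=r.grab_frame(n);x,y=(230,110) if n=="scene" else (300,110)
    print(n,red(f["pixels"]))
    c=cv2.resize(f["pixels"][y:y+200,x:x+(250 if n=="scene" else 200)][...,::-1],None,fx=3,fy=3,interpolation=cv2.INTER_CUBIC);cv2.imwrite(f"pics/{n}9.png",np.clip(c*1.6,0,255).astype(np.uint8))
E
```

```text
[0.581  0.0923 0.5523] 13.975 [ 0.39 -0.54  0.35] [-0.02  0.01  0.04] [ 0.0674  0.6654 -0.076 ]
scene [([341, 258, 11, 11, 101], [345.93, 262.74])]
side [([373, 197, 14, 12, 119], [379.49, 203.1])]
```

View pics/scene9.png

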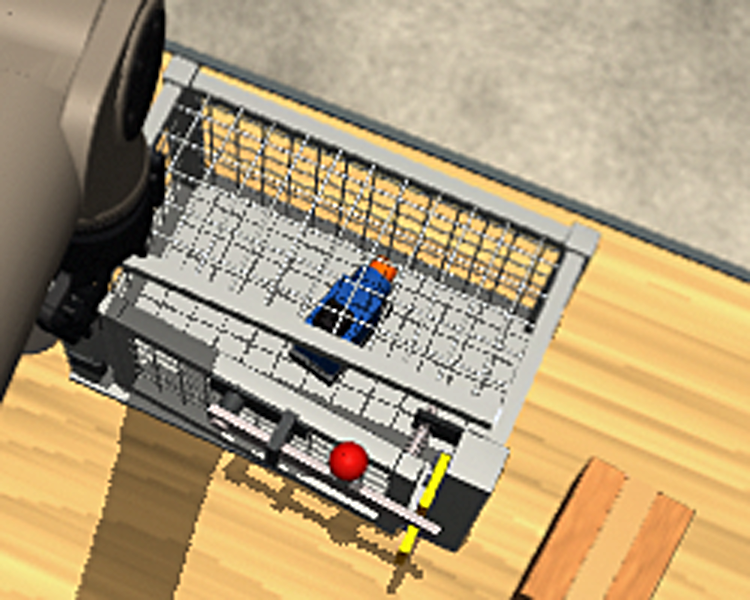

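View pics/side9.png

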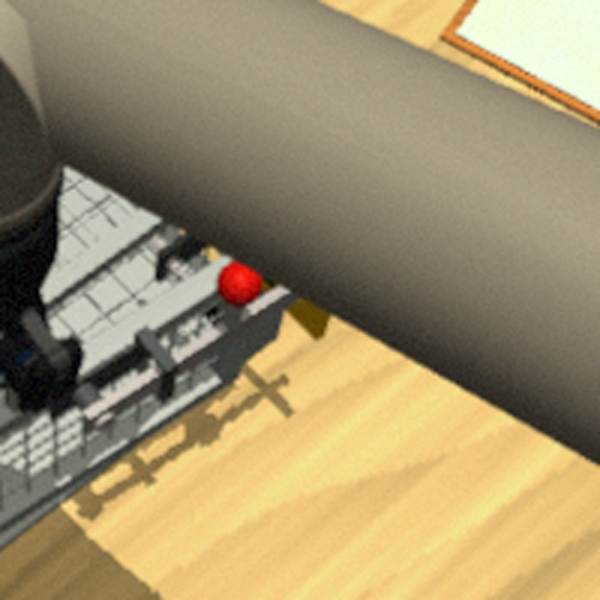

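```bash
python3 - <<'E'
from bench import r
from h import *
s=r.grab_frame("scene");d=r.grab_frame("side")
k=tri([ray(s,(345.93,262.74)),ray(d,(379.49,203.1))])[0];q=k[:2]-H
print(k.round(4), "along/front angle", np.arctan2(-q[0],-q[1])-np.arctan2(34,250), np.hypot(*q), np.hypot(250,34))
print(red(s["pixels"]),r.get_obs()["clock"])
print(r.hand_in())
E
```

```text
[ 0.5665 -0.1009  0.272 ] along/front angle 0.0889732820490878 0.25255139328139664 252.30140705116966
[([341, 258, 11, 11, 101], [345.93, 262.74])] 14.175
the job is handed in; nothing more can be done
None
```

I closed and latched the gate and handed the job in at about 14.2 s of the 64 s allowed. No verdict was reported.

**What I did**
- **Lift:** I gripped the red knob across the gate and raised the bar to about 0.18 rad with the gate standing at about 0.37 rad.
- **Close:** I swung the gate along its arc with the bar up and pressed it onto the bumper. In small steps I felt the back of the catch at about 0.076 rad. The highest wrist reading I saw was about 8.6 N, at that contact.
- **Latch:** I backed off about 1 mm, lowered the bar into the catch, opened the jaws and withdrew.

**Last checks**
- **Catch:** With the bar down, pulling the gate gently outward swung the wrist force from -2.6 N to +4.7 N. That means the bar was held by the back of the striker.
- **Gate:** After release the gate stayed put, at about 0.089 rad from the knob position. The knob stood at a radius of 252.6 mm, against 252.3 mm expected. The scene picture shows the bar crossing the yellow keeper in its catch.
- **Bar height:** The knob came out at z = 0.272 m, against 0.275 m by the same method before the lift. Both read about 10 mm above the true 0.262 m because of a bias in the colour mask, so they only show that the bar is level again.
- **Robot:** The wrist force read about zero after withdrawal, so nothing was being touched.

**What I could not confirm**
- I had no direct reading of the force on the latch post. I estimate it stayed under 10 N.
- I did not measure the valves, carton and roll again at the end. The held valve looks undisturbed. In the last pictures the arm hides most of the roll, and the bench valve is out of view. The arm never went near either of them.

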